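Third course of the pump baffle

ROBOT

A 6-joint arm with a two-finger parallel gripper is mounted at the origin on the work surface. World frame = base frame: x ahead of the robot, y to its left, z up, the work surface at z = 0. Lengths are in m, angles in rad, forces in N, time in s.
With the tool pointing down it reaches from about 0.3 to 0.85 m from the base axis. Payload 4.2 kg.
Tool frame: the origin (TCP) lies midway between the tips of the shut fingers; the grasp point (between the pads) lies manip.pinch_z behind it (manip.pinch_z is the distance from the TCP to the grasp point, in m); z points along the fingers, y is the direction in which the jaws open and shut (so a half turn about z gives the same grasp; the last joint's range is limited). The gripper opens to 91 mm and grips with 3 to 60 N. Pads are 32 mm wide; open, the fingers measure 118 mm over their backs; the gripper's body (76 mm by 178 mm) begins 60 mm behind the grasp point.
Start: joints at [-1.303, 0.32, 1.565, -0, 1.257, -0.02], TCP at [0.163, -0.551, 0.181] pointing down, gripper open.
Joint ranges: [-3.11, 3.11], [-0.84, 2.01], [0.21, 2.61], [-1.34, 4.49], [0.05, 2.63], [-2.56, 2.56]. Speed limits (rad/s): [2.57, 2.57, 3.14, 3.14, 3.14, 3.14].

INTERFACE

Orientations are given as a rotation vector (axis times angle).
In Python, from cell import manip gives the robot as it stands.
- The arm moves only by the tool play_rows, never from a script. Its argument "steps" is text: rows parted by semicolons, each of 7 numbers parted by spaces: the shift along the tool's x, y, z in m, then the turn, a rotation vector about the tool's x, y, z in degrees, then the finger opening in m, from 0 to 0.0912. In form: tx ty tz rx ry rz hand; .... A call has 1 to 8 rows; each row is the pose to reach, as a shift and turn from the pose commanded when the call began, along the tool's axes at that moment; what a row does not reach only later rows make up. A row lasts 1/8 s, in which the tool goes at most 62.5 mm and 10.7 degrees, less where a joint would pass 70% of its speed; a pose out of reach is approached as far as the arm can. A call with a gripper value outside its range is refused whole. The fingers move at their own pace and stop on an object; the grip force is fixed at half the most. Time passes only in rows, so rows that repeat a pose let the fingers close. It gives the time, the measured TCP pose, the force and the opening at its end, in the units of the state.
- manip.get_state(): the state, without advancing time (a new reading comes with each control period).
- manip.capture(name): name is "side" or "top" or "wrist"; returns the picture (420x560x3 uint8, red, green, blue); there is no depth.
- manip.camera_params(name): a dict with "fx", "fy", "cx", "cy" (pixels), "distortion" ([k1, k2, p1, p2, k3] as OpenCV has them; the pictures are not rectified), "cam_to_world" (4x4, takes a point from camera to world coordinates). Camera axes: x right, y up, looking along -z (the intrinsics and any distortion apply to the point x, -y, -z); pixel columns grow to the right and rows downward; lengths in m; the calibration is good to about 2 mm. A picture is of the moment at which its call begins: read the wrist's pose just before it. camera_params takes no time and is no camera call; for the wrist camera it gives the pose at the moment of the call.
- manip.sign_off(): hands the job in, once; it reports no verdict.
The state is a dict: "t": time; "qpos": joint angles; "qd": joint speeds; "tau": joint torques, N m; "eef_pos": TCP position; "orientation": TCP orientation; "ft_force": force on the tool from outside, world axes, zero at the start; "torque": the same for the moment, N m; "opening": opening from 0.0 (shut) to 1.0 (fully open).
Only numpy, scipy, OpenCV 4.12 (cv2) and the standard library are available. Lean on these libraries where they do the work, as an engineer would, in place of code of your own. Each camera call takes 0.05 s, during which the arm holds its last target.

TASK

The cork sound baffle beside the suction pump stands two courses high: lay its third course in running bond with the three loose cork blocks, the long block centred over the joint below it and a half block at each end, with close joints and with ends and faces flush with the wall, every block flat on the course below. Set each block down rather than dropping it, let go of everything, and leave the pump, the mug of punches and the roller undisturbed.

Things in the scene. Friction and masses are not known exactly. Their poses are not given: they have to be found in the camera images.
- baffle: Straight dry wall of brown cork blocks, stuck down and immovable: 245 mm long, 44 mm thick, two 40 mm courses on a 5 mm dark rubber strip 257 x 56 mm. Lower course: half, long, half; upper course: two long blocks with a 3 mm joint at mid-length. Origin at the centre of its underside on the shelf; x axis along the wall, y across it towards the pump, z up.
- wall_top (a point): Middle of the baffle's top face, 85 mm above the shelf, exactly over the joint of the upper course; axes as the baffle's. In the new course the long block's centre belongs at x = 0, the half blocks' centres at x = +93 mm and -93 mm, all at y = 0, z = 20 mm from here: this leaves 3 mm joints.
- long_block_center (a point): Centre (half-way up) of the loose long cork block, 121 mm long (x axis), 44 mm wide (y), 40 mm high (z), about 0.1 kg, lying flat on the shelf; brown cork like the wall.
- half_a_center (a point): Centre (half-way up) of a loose half block of the same cork, 59 mm long (x axis), 44 mm wide (y), 40 mm high (z), about 0.05 kg, lying flat on the shelf. The two half blocks are alike and either may go at either end; their 59 mm length runs along the wall.
- half_b_center (a point): Centre (half-way up) of the other half block, the same size and mass as the first.
- pump: Grey and aluminium suction pump on a black plate, fixed, 210 mm long (x axis, parallel to the wall), 120 mm wide with a suction stub reaching 95 mm from its middle on the side away from the wall, 151 mm high; origin at the centre of its underside on the shelf, 180 to 190 mm from the wall's middle line. Leave alone.
- mug: Blue enamel mug, 80 mm across and 80 mm high with a handle, holding brass drift punches up to 140 mm high; loose; origin at the centre of its underside. Leave alone.
- roller: Mat roller lying on the shelf: grey rubber drum 44 mm thick and 110 mm long (along y), steel fork and dark wooden handle reaching 165 mm towards -x, nowhere higher than 50 mm; loose; origin under the drum's middle, on the shelf. Leave alone.

How it is judged:
At the end, for the whole second after the job is handed in: All blocks rest flat on the wall (height within 4 mm, tilt < 0.06 rad), parallel within 0.09 rad, faces flush within 6 mm; long block centred over the joint within 6 mm; a half block at each end, flush within 7 mm; gaps under 10 mm; mug and roller within 20 mm of their starts (x of long_block_center in the frame of wall_top between -0.006 and 0.006 m and y of long_block_center in the frame of wall_top between -0.006 and 0.006 m and z of long_block_center in the frame of wall_top between 0.016 and 0.024 m and angle between the x axis of long_block_center and the x axis of wall_top, either way round below 0.09 rad and angle between long_block_center's own z axis and vertical below 0.06 rad and (((x of half_a_center in the frame of wall_top between 0.086 and 0.1 m and y of half_a_center in the frame of wall_top between -0.006 and 0.006 m and z of half_a_center in the frame of wall_top between 0.016 and 0.024 m and angle between the x axis of half_a_center and the x axis of wall_top, either way round below 0.09 rad and angle between half_a_center's own z axis and vertical below 0.06 rad) and (x of half_b_center in the frame of wall_top between -0.1 and -0.086 m and y of half_b_center in the frame of wall_top between -0.006 and 0.006 m and z of half_b_center in the frame of wall_top between 0.016 and 0.024 m and angle between the x axis of half_b_center and the x axis of wall_top, either way round below 0.09 rad and angle between half_b_center's own z axis and vertical below 0.06 rad)) or ((x of half_a_center in the frame of wall_top between -0.1 and -0.086 m and y of half_a_center in the frame of wall_top between -0.006 and 0.006 m and z of half_a_center in the frame of wall_top between 0.016 and 0.024 m and angle between the x axis of half_a_center and the x axis of wall_top, either way round below 0.09 rad and angle between half_a_center's own z axis and vertical below 0.06 rad) and (x of half_b_center in the frame of wall_top between 0.086 and 0.1 m and y of half_b_center in the frame of wall_top between -0.006 and 0.006 m and z of half_b_center in the frame of wall_top between 0.016 and 0.024 m and angle between the x axis of half_b_center and the x axis of wall_top, either way round below 0.09 rad and angle between half_b_center's own z axis and vertical below 0.06 rad))) and horizontal distance between long_block_center and half_a_center below 0.1 m and horizontal distance between long_block_center and half_b_center below 0.1 m and distance of each of mug, roller from where it was at the start of the episode below 0.02 m); the robot touches nothing.
It fails at once if a block is dropped onto the wall from more than about 2 cm (it comes down on the wall faster than 0.5 m/s) ((x of long_block_center in the frame of wall_top between -0.13 and 0.13 m and y of long_block_center in the frame of wall_top between -0.05 and 0.05 m and z of long_block_center in the frame of wall_top between 0 and 0.035 m and linear speed of long_block above 0.5 m/s) or (x of half_a_center in the frame of wall_top between -0.13 and 0.13 m and y of half_a_center in the frame of wall_top between -0.05 and 0.05 m and z of half_a_center in the frame of wall_top between 0 and 0.035 m and linear speed of half_a above 0.5 m/s) or (x of half_b_center in the frame of wall_top between -0.13 and 0.13 m and y of half_b_center in the frame of wall_top between -0.05 and 0.05 m and z of half_b_center in the frame of wall_top between 0 and 0.035 m and linear speed of half_b above 0.5 m/s)).
It fails at once if the mug is moved by more than 20 mm or tipped (distance of mug from where it was at the start of the episode above 0.02 m or angle between mug's own z axis and vertical above 0.3 rad).
It fails at once if the roller is moved by more than 20 mm (distance of roller from where it was at the start of the episode above 0.02 m).
It fails at once if the robot pushes the pump with more than 10 N (contact force between any of the arm, the fingers and pump above 10 N).
It also fails if it takes over 72 s, if anything falls off the work surface, if the arm or the gripper's body presses on something with over 40 N, if the wrist force passes 120 N, or if a joint passes its speed limit or range.

## Working session

There is one attempt and no reset: what is moved stays moved. The work goes in short steps, Python scripts to look and compute and a tool call to move; the robot and the scene stay as the last step left them, time stands still between calls to the robot, and variables do not carry over. Pictures are saved under pics/ and viewed, and the job is handed in when it is done.

Besides the shell and the picture viewer there is one more tool, called after "Request:" by a JSON object that holds its "method" and its "body". play_rows: Moves the arm, as the interface text tells. Its arguments: {"type":"object","properties":{"steps":{"type":"string"}},"required":["steps"]}

```bash
mkdir -p pics; ls; python3 - <<'E'
from cell import manip
import cv2,numpy as np
print(manip.get_state()); print(manip.pinch_z)
for n in ["side","top","wrist"]:
    p=manip.camera_params(n); print(n,{k:np.round(v,4).tolist() for k,v in p.items()})
    im=manip.capture(n); cv2.imwrite(f"pics/{n}0.png",im[:,:,::-1])
E
```

```text
pics
{'t': 0.0, 'qpos': array([-1.30299703e+00,  3.20285509e-01,  1.56570992e+00,  3.38547665e-05,
        1.25741680e+00, -1.99905656e-02]), 'qd': array([-0.00042091,  0.00026484, -0.00211694,  0.00038615, -0.00265159,
        0.00047889]), 'tau': array([-1.23708476e-03, -4.12466705e+01, -2.31975138e+01,  7.26097589e-02,
        4.54097602e-02, -1.43016755e-04]), 'eef_pos': array([ 0.16306549, -0.5507779 ,  0.18021204]), 'orientation': array([-3.10733565e+00, -4.50225083e-01,  3.02876013e-04]), 'ft_force': array([-0.32710799,  0.41378965, -0.62316927]), 'torque': array([0.03112538, 0.01742268, 0.01130839]), 'opening': 0.9996079371858473}
0.0188
side {'fx': 451.6647, 'fy': 451.6647, 'cx': 271.8898, 'cy': 214.8604, 'distortion': [-0.103, 0.0, 0.0, 0.0, 0.0], 'cam_to_world': [[0.9697, 0.1547, -0.1891, 0.3976], [-0.2434, 0.5443, -0.8028, -0.9243], [-0.0213, 0.8245, 0.5655, 0.6929], [0.0, 0.0, 0.0, 1.0]]}
top {'fx': 384.5169, 'fy': 384.5169, 'cx': 279.1722, 'cy': 213.794, 'distortion': [-0.042, 0.0, 0.0, 0.0, 0.0], 'cam_to_world': [[-0.0238, 0.996, -0.0862, 0.5231], [-0.9996, -0.0227, 0.0138, -0.0408], [0.0118, 0.0865, 0.9962, 1.1078], [0.0, 0.0, 0.0, 1.0]]}
wrist {'fx': 308.4359, 'fy': 308.4359, 'cx': 274.2544, 'cy': 210.5404, 'distortion': [-0.0715, 0.0, 0.0, 0.0, 0.0], 'cam_to_world': [[0.2842, 0.9244, 0.2543, 0.2355], [-0.9588, 0.2742, 0.0747, -0.5293], [-0.0007, -0.2651, 0.9642, 0.3832], [0.0, 0.0, 0.0, 1.0]]}
```

View pics/side0.png

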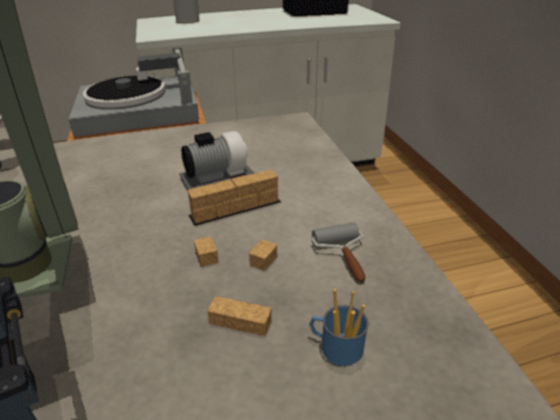

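View pics/top0.png

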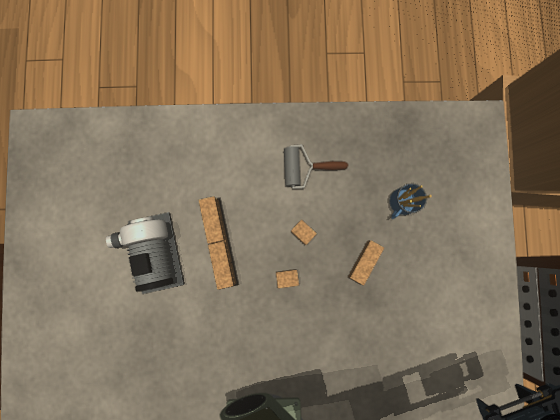

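View pics/wrist0.png

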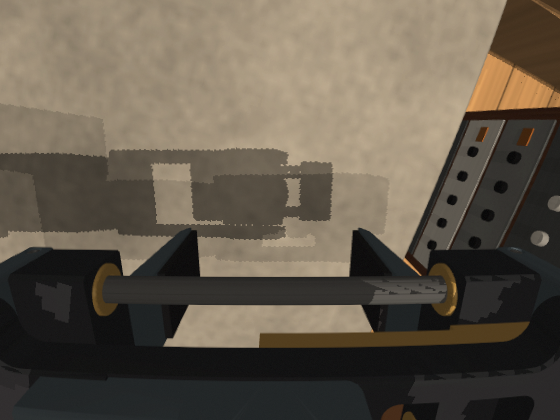

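```bash
cat > h.py <<'E'
import cv2,numpy as np
from scipy.optimize import least_squares
def proj(p,P):
    P=np.atleast_2d(P); T=np.linalg.inv(p["cam_to_world"]); c=P@T[:3,:3].T+T[:3,3]
    c=c*[1,-1,-1]
    K=np.array([[p["fx"],0,p["cx"]],[0,p["fy"],p["cy"]],[0,0,1.]])
    return cv2.projectPoints(c.reshape(-1,1,3),np.zeros(3),np.zeros(3),K,np.array(p["distortion"],float))[0].reshape(-1,2)
def unproj(p,uv,z):
    K=np.array([[p["fx"],0,p["cx"]],[0,p["fy"],p["cy"]],[0,0,1.]])
    n=cv2.undistortPoints(np.array(uv,float).reshape(-1,1,2),K,np.array(p["distortion"],float)).reshape(-1,2)
    M=np.array(p["cam_to_world"]); d=np.c_[n[:,0],-n[:,1],-np.ones(len(n))]@M[:3,:3].T
    return M[:3,3]+d*((z-M[2,3])/d[:,2])[:,None]
def box(x,y,yaw,L,W,z0,z1):
    c,s=np.cos(yaw),np.sin(yaw)
    return np.array([[x+c*a-s*b,y+s*a+c*b,z] for z in(z0,z1) for a,b in((-L/2,-W/2),(L/2,-W/2),(L/2,W/2),(-L/2,W/2))])
def corkmask(im):
    hsv=cv2.cvtColor(im,cv2.COLOR_RGB2HSV)
    m=((hsv[...,0]>8)&(hsv[...,0]<24)&(hsv[...,1]>95)&(hsv[...,2]>60)).astype(np.uint8)
    return cv2.morphologyEx(m,cv2.MORPH_CLOSE,np.ones((3,3)))
def sil(p,P,shape,ss=4):
    uv=proj(p,P); h=cv2.convexHull(uv.astype(np.float32)).reshape(-1,2)
    return h
E
python3 - <<'E'
from h import *
from cell import manip
for n in ["top","side"]:
    im=cv2.imread(f"pics/{n}0.png")[:,:,::-1].copy(); p=manip.camera_params(n)
    m=corkmask(im); k,l,s,c=cv2.connectedComponentsWithStats(m)
    for i in range(1,k):
        if 80<s[i,4]<9000: print(n,i,s[i],c[i].round(1),unproj(p,[c[i]],0.04 if s[i,4]<900 else .085)[0].round(3))
im=cv2.imread("pics/top0.png"); cv2.imwrite("pics/topz.png",cv2.resize(im[130:310,190:440],None,fx=3.2,fy=3.2,interpolation=cv2.INTER_CUBIC))
im=cv2.imread("pics/side0.png"); cv2.imwrite("pics/sidez.png",cv2.resize(im[160:370,160:400],None,fx=2.8,fy=2.8,interpolation=cv2.INTER_CUBIC))
E
```

```text
top 2 [313 161  35   8 227] [330.3 165. ] [ 0.751 -0.203  0.04 ]
top 3 [399 185  33  22 246] [411.8 197.6] [ 0.653 -0.431  0.04 ]
top 4 [ 199  196   37   94 1802] [217.  242.5] [0.539 0.112 0.085]
top 5 [291 220  26  25 343] [303.3 232. ] [ 0.563 -0.121  0.04 ]
top 6 [348 241  36  44 780] [365.8 262.2] [ 0.475 -0.293  0.04 ]
top 8 [276 270  23  18 350] [286.9 278.5] [ 0.436 -0.073  0.04 ]
top 17 [523 378  16  14 125] [529.9 384.9] [ 0.123 -0.741  0.04 ]
side 1 [ 66  93 140  48 600] [144.  126.2] [0.302 0.694 0.04 ]
side 3 [ 188  170   91   53 2996] [232.6 195.2] [0.526 0.052 0.085]
side 4 [194 237  24  29 526] [205.9 250.7] [ 0.434 -0.098  0.04 ]
side 5 [249 240  28  31 607] [262.7 254.4] [ 0.557 -0.146  0.04 ]
side 6 [343 247  22  34 310] [353.6 264.3] [ 0.742 -0.233  0.04 ]
side 8 [333 289   7  47 208] [335.7 314.4] [ 0.652 -0.362  0.04 ]
side 9 [344 291  21  47 395] [352.3 320.2] [ 0.677 -0.385  0.04 ]
side 10 [ 208  296   64   40 1753] [239.4 315.3] [ 0.466 -0.357  0.085]
```

View pics/topz.png

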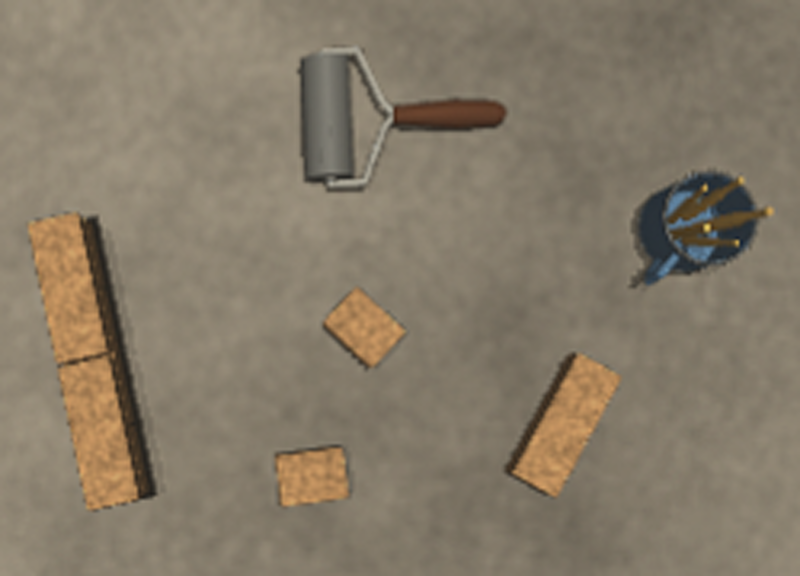

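View pics/sidez.png

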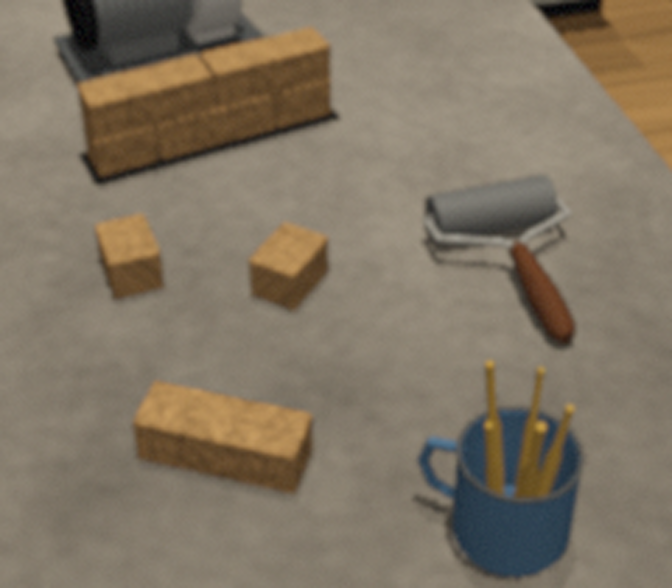

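```bash
cat > fit.py <<'E'
from h import *
from scipy.optimize import minimize
def softmask(im,sig=0.7):
    return cv2.GaussianBlur(corkmask(im).astype(np.float32),(0,0),sig)
def render(p,B,shape,ss=8):
    h=cv2.convexHull(proj(p,B).astype(np.float32)).reshape(-1,2)
    lo=np.floor(h.min(0))-6; hi=np.ceil(h.max(0))+6
    w=((hi-lo)).astype(int)
    m=np.zeros((w[1]*ss,w[0]*ss),np.uint8)
    cv2.fillPoly(m,[np.round(((h+.5-lo)*ss-.5)*16).astype(np.int32)],255,shift=4)
    m=cv2.resize(m,(w[0],w[1]),interpolation=cv2.INTER_AREA)/255.
    return m,lo.astype(int)
E
python3 - <<'E'
from fit import *
from cell import manip
P={n:manip.camera_params(n) for n in("top","side")}
M={n:corkmask(cv2.imread(f"pics/{n}0.png")[:,:,::-1].copy()).astype(float) for n in P}
def cost(v,L,W,z0,z1,cams):
    t=0
    for n in cams:
        # top: top face only (dark sides not in the mask); side: whole silhouette
        B=box(*v,L,W,z0,z1); 
        if n=="top": B=B[4:]
        m,lo=render(P[n],B,None)
        t+=np.abs(m-M[n][lo[1]:lo[1]+m.shape[0],lo[0]:lo[0]+m.shape[1]]).sum()
    return t
for nm,v,L,W,z0,z1 in [("wall",(.537,.11,.2),.245,.044,.005,.085),("long",(.475,-.293,-.5),.121,.044,0,.04),("half1",(.563,-.121,.8),.059,.044,0,.04),("half2",(.436,-.073,1.5),.059,.044,0,.04)]:
    for cams in (["top"],["side"],["top","side"]):
        best=None
        for d in np.arange(-np.pi/2,np.pi/2,.15):
            r=cost((v[0],v[1],v[2]+d),L,W,z0,z1,cams)
            if best is None or r<best[0]: best=(r,v[2]+d)
        s=np.array([v[0],v[1],best[1]])
        for sc in (1,.3):
            r=minimize(cost,s,args=(L,W,z0,z1,cams),method="Nelder-Mead",options=dict(initial_simplex=s+sc*np.array([[0,0,0],[.01,0,0],[0,.01,0],[0,0,.15]]),xatol=1e-5,fatol=.05)); s=r.x
        print(nm,cams,r.x.round(4),round(r.fun,1))
E
```

```text
wall ['top'] [0.5406 0.1138 0.1999] 273.4
wall ['side'] [0.5382 0.1165 0.1905] 120.7
wall ['top', 'side'] [0.5399 0.1152 0.195 ] 423.8
long ['top'] [ 0.4757 -0.2929 -0.5673] 91.3
long ['side'] [ 0.4739 -0.2955 -0.5337] 124.6
long ['top', 'side'] [ 0.4742 -0.2946 -0.5466] 231.9
half1 ['top'] [ 0.5633 -0.1213  0.801 ] 20.4
half1 ['side'] [ 0.5628 -0.1208  0.9371] 71.4
half1 ['top', 'side'] [ 0.5634 -0.1216  0.8341] 102.6
half2 ['top'] [ 0.4366 -0.0728  1.6762] 18.4
half2 ['side'] [ 0.4342 -0.0719  1.6373] 50.0
half2 ['top', 'side'] [ 0.4355 -0.0727  1.6474] 85.0
```

```bash
cat > go.py <<'E'
# usage: plan(target pos, yaw of tool x) from commanded pose 'c'
import numpy as np,json
from scipy.spatial.transform import Rotation as R
def plan(c,R0,pos,yaw):
    "c: commanded pos, R0 rotation ; prints shift & rotvec(deg) in tool axes"
    Rt=np.array([[np.cos(yaw),np.sin(yaw),0],[np.sin(yaw),-np.cos(yaw),0],[0,0,-1.]])
    d=R0.T@(np.array(pos)-c); rv=R.from_matrix(R0.T@Rt).as_rotvec(degrees=True)
    return d.round(4),rv.round(2)
def now():
    from cell import manip
    s=manip.get_state(); R0=R.from_rotvec(s["orientation"]).as_matrix()
    return s,s["eef_pos"],R0
def tell(pos,yaw):
    s,c,R0=now(); d,rv=plan(c,R0,pos,yaw)
    print("t",round(s["t"],2),"pos",c.round(4),"yaw",round(np.arctan2(R0[1,0],R0[0,0]),4),"tilt",R0[:2,2].round(4),"F",s["ft_force"].round(2),"op",round(s["opening"]*91.2,1)); print("shift",d,"rv",rv)
E
python3 -c "
from go import *
tell((.389,-.242,.18),-.55)"
```

```text
t 0.15 pos [ 0.1631 -0.5509  0.1804] yaw 0.2878 tilt [-0.0003  0.0013] F [ 0.83 -0.19  0.03] op 91.1
shift [ 0.3043 -0.2321  0.0007] rv [-8.0e-02  3.0e-02  4.8e+01]
```

Request:
{"method": "play_rows", "body": {"steps": "0.044 -0.033 0 0 0 7 0.0912; 0.088 -0.066 0 0 0 14 0.0912; 0.132 -0.1 0 0 0 21 0.0912; 0.176 -0.133 0 0 0 28 0.0912; 0.22 -0.166 0 0 0 35 0.0912; 0.264 -0.2 0 0 0 42 0.0912; 0.304 -0.232 0 0 0 48 0.0912; 0.304 -0.232 0 0 0 48 0.0912"}}

```text
t: 1.15
eef_pos: [0.3901, -0.2401, 0.1809]
orientation: [-3.025, 0.845, 0.0]
ft_force: [-0.0, -0.2, 0.7]
opening: 1.0
```

```bash
cat > snap.py <<'E'
from cell import manip
import cv2,sys,pickle
n,f=sys.argv[1:]
p=manip.camera_params(n); im=manip.capture(n)
cv2.imwrite(f"pics/{f}.png",im[:,:,::-1]); pickle.dump(p,open(f"pics/{f}.pkl","wb"))
E
python3 snap.py wrist w1; python3 -c "
from go import *
tell((.474,-.294,.1),-.55)"
```

```text
t 1.2 pos [ 0.3892 -0.2416  0.1809] yaw -0.5458 tilt [-0.0006 -0.0002] F [0.58 0.21 0.06] op 90.8
shift [0.0997 0.0007 0.0809] rv [0.03 0.02 0.24]
```

View pics/w1.png

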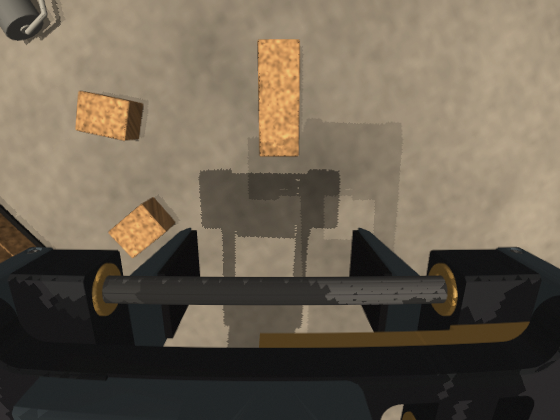

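```bash
cat > fitw.py <<'E'
from fit import *
import pickle
def fitbox(f,v,L,W,z0,z1,vmin=60,whole=True,hr=(6,26),smin=90):
    im=cv2.imread(f"pics/{f}.png"); p=pickle.load(open(f"pics/{f}.pkl","rb"))
    hsv=cv2.cvtColor(im,cv2.COLOR_BGR2HSV)
    m=((hsv[...,0]>hr[0])&(hsv[...,0]<hr[1])&(hsv[...,1]>smin)&(hsv[...,2]>vmin)).astype(np.uint8)
    m=cv2.morphologyEx(m,cv2.MORPH_CLOSE,np.ones((3,3))).astype(float)
    def cost(v):
        B=box(*v,L,W,z0,z1); B=B if whole else B[4:]
        r,lo=render(p,B,None); x0,y0=max(lo[0],0),max(lo[1],0)
        r=r[y0-lo[1]:,x0-lo[0]:]; mm=m[y0:y0+r.shape[0],x0:x0+r.shape[1]]; r=r[:mm.shape[0],:mm.shape[1]]
        return np.abs(r-mm).sum()
    s=np.array(v,float)
    for sc in (1,.5,.2):
        q=minimize(cost,s,method="Nelder-Mead",options=dict(initial_simplex=s+sc*np.array([[0,0,0],[.008,0,0],[0,.008,0],[0,0,.12]]),xatol=1e-5,fatol=.02)); s=q.x
    return s,q.fun,p
def overlay(f,out,boxes,p,sc=1.4):
    im=cv2.imread(f"pics/{f}.png"); im=cv2.resize(im,None,fx=sc,fy=sc,interpolation=cv2.INTER_CUBIC)
    for B in boxes:
        uv=(proj(p,B)+.5)*sc-.5
        cv2.polylines(im,[np.round(uv[4:]*16).astype(np.int32)],True,(0,255,0),1,cv2.LINE_AA,4)
        cv2.polylines(im,[np.round(uv[:4]*16).astype(np.int32)],True,(255,0,0),1,cv2.LINE_AA,4)
    cv2.imwrite(f"pics/{out}.png",im)
E
python3 - <<'E'
from fitw import *
bs=[]
for nm,v,L in [("long",(.4745,-.294,-.555),.121),("h1",(.5633,-.121,.82),.059),("h2",(.436,-.0728,1.66),.059)]:
    s,c,p=fitbox("w1",v,L,.044,0,.04); print(nm,s.round(4),round(c,1)); bs.append(box(*s,L,.044,0,.04))
overlay("w1","w1o",bs,p)
E
```

```text
long [ 0.476  -0.2966 -0.54  ] 77.2
h1 [ 0.5653 -0.1226  0.816 ] 115.8
h2 [ 0.437  -0.0739  1.6697] 96.1
```

View pics/w1o.png

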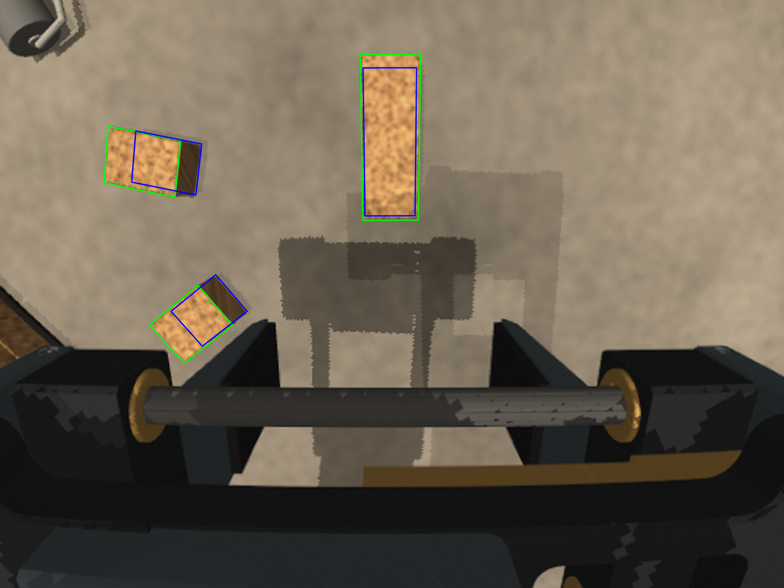

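```bash
python3 -c "
from go import *
tell((.462,.099,.29),.195)"
```

```text
t 1.2 pos [ 0.3892 -0.2416  0.1809] yaw -0.5458 tilt [-0.0006 -0.0002] F [0.58 0.21 0.06] op 90.8
shift [-0.1147 -0.3288 -0.1092] rv [ 2.000e-02  3.000e-02 -4.245e+01]
```

Request:
{"method": "play_rows", "body": {"steps": "-0.016 -0.047 -0.016 0 0 -6 0.0912; -0.033 -0.094 -0.031 0 0 -12 0.0912; -0.049 -0.141 -0.047 0 0 -18 0.0912; -0.066 -0.188 -0.062 0 0 -24 0.0912; -0.082 -0.235 -0.078 0 0 -30 0.0912; -0.098 -0.282 -0.094 0 0 -36 0.0912; -0.115 -0.329 -0.109 0 0 -42.5 0.0912; -0.115 -0.329 -0.109 0 0 -42.5 0.0912"}}

```text
t: 2.2
eef_pos: [0.464, 0.0992, 0.2906]
orientation: [-3.127, -0.306, -0.003]
ft_force: [-0.5, -0.7, 0.7]
opening: 0.997
```

```bash
python3 -c "
from go import *
tell((.437,-.0739,.1),1.67)"; python3 snap.py wrist w2; python3 - <<'E'
from fitw import *
s,c,p=fitbox("w2",(.539,.115,.195),.245,.044,.005,.085,whole=False,vmin=110); print(s.round(4),round(c,1))
s2,c,p=fitbox("w2",(.539,.115,.195),.245,.044,.005,.085,whole=True,vmin=30,smin=80); print(s2.round(4),round(c,1))
overlay("w2","w2o",[box(*s,.245,.044,.005,.085)],p)
E
```

```text
t 2.2 pos [0.464  0.0992 0.2906] yaw 0.195 tilt [0.0018 0.0003] F [-0.51 -0.7   0.67] op 90.9
shift [-0.0603  0.1646  0.1905] rv [ 8.000e-02 -8.000e-02 -8.451e+01]
[0.5409 0.116  0.2014] 1179.7
[0.5411 0.1163 0.1986] 192.3
```

View pics/w2o.png

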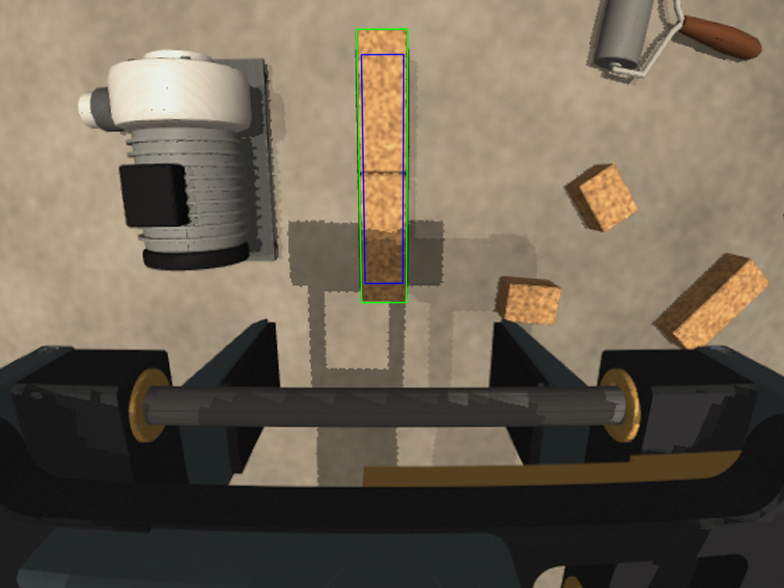

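```bash
python3 - <<'E'
from fitw import *
for nm,v,L in [("long",(.476,-.2966,-.54),.121),("h1",(.5653,-.1226,.816),.059),("h2",(.437,-.0739,1.67),.059)]:
    s,c,p=fitbox("w2",v,L,.044,0,.04); print(nm,s.round(4),round(c,1))
print(proj(p,[[.5411,.1163,.085]]))
g=cv2.cvtColor(cv2.imread("pics/w2.png"),cv2.COLOR_BGR2GRAY).astype(float)
print(g[112:135,262:286].mean(1).round(0))
w=[.5411,.1163,.1986]
print(unproj(p,[[273.5,123.]],.085))
E
python3 -c "
from go import *
tell((.437,-.0739,.1),1.67)"
```

```text
long [ 0.4761 -0.2969 -0.5494] 143.5
h1 [ 0.5655 -0.1222  0.7988] 81.6
h2 [ 0.4374 -0.0732  1.663 ] 61.0
[[272.92094016 123.73160833]]
[167. 175. 176. 169. 165. 167. 171. 175. 175. 161. 114.  94. 128. 144.
 162. 168. 169. 172. 172. 170. 170. 170. 169.]
[[0.54213971 0.11574835 0.085     ]]
t 2.25 pos [0.4631 0.0975 0.2899] yaw 0.1925 tilt [-0.     -0.0011] F [0.18 0.28 0.01] op 91.4
shift [-0.0584  0.1631  0.1901] rv [ 4.000e-02  6.000e-02 -8.465e+01]
```

Request:
{"method": "play_rows", "body": {"steps": "-0.007 0.02 0.024 0 0 -10.6 0.0912; -0.015 0.041 0.048 0 0 -21.2 0.0912; -0.022 0.061 0.071 0 0 -31.8 0.0912; -0.029 0.082 0.095 0 0 -42.4 0.0912; -0.037 0.102 0.119 0 0 -53 0.0912; -0.044 0.122 0.143 0 0 -63.6 0.0912; -0.051 0.143 0.166 0 0 -74.2 0.0912; -0.058 0.163 0.19 0 0 -84.5 0.0912"}}

```text
t: 3.25
eef_pos: [0.4354, -0.0759, 0.099]
orientation: [-2.109, -2.328, 0.002]
ft_force: [0.6, 0.9, -0.5]
opening: 0.999
```

```bash
python3 snap.py wrist w3; python3 -c "
from go import *
tell((.4372,-.0736,.007),1.667)"
```

```text
t 3.3 pos [ 0.4327 -0.0773  0.0962] yaw 1.6732 tilt [-0.0075 -0.0013] F [-0.66 -1.19 -2.37] op 91.2
shift [0.0032 0.0055 0.0892] rv [-0.43  0.03  0.36]
```

View pics/w3.png

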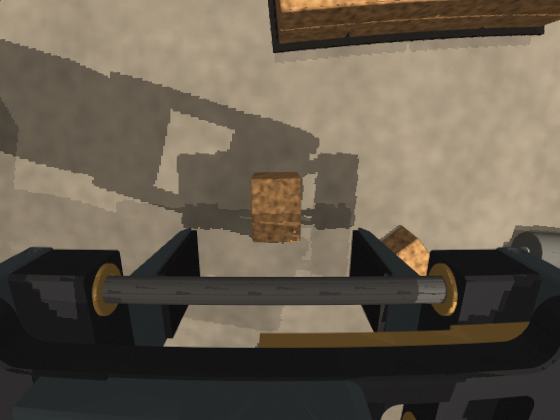

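Request:
{"method": "play_rows", "body": {"steps": "0 0 0 0 0 0 0.0912; 0 0 0.03 0 0 0 0.0912; 0 0 0.06 0 0 0 0.0912; 0 0 0.085 0 0 0 0.0912; 0 0 0.092 0 0 0 0.0912; 0 0 0.092 0 0 0 0.0912"}}

```text
t: 4.05
eef_pos: [0.4375, -0.0732, 0.0087]
orientation: [2.113, 2.324, 0.001]
ft_force: [0.1, -0.3, 0.3]
opening: 1.001
```

```bash
python3 -c "
from go import *
tell((.4372,-.0736,.007),1.667)"
```

```text
t 4.05 pos [ 0.4375 -0.0732  0.0087] yaw 1.6655 tilt [ 0.0009 -0.0002] F [ 0.08 -0.32  0.27] op 91.3
shift [-0.0004 -0.0003  0.0017] rv [ 0.05  0.02 -0.09]
```

Request:
{"method": "play_rows", "body": {"steps": "0 0 0 0 0 0 0.03; 0 0 0 0 0 0 0.03; 0 0 0 0 0 0 0.03; 0 0 0 0 0 0 0.03"}}

```text
t: 4.55
eef_pos: [0.437, -0.0731, 0.0082]
orientation: [2.112, 2.325, 0.0]
ft_force: [0.2, -0.3, 0.6]
opening: 0.594
```

```bash
python3 -c "
from go import *
tell((.4372,-.0736,.007),1.667)"
```

```text
t 4.55 pos [ 0.437  -0.0731  0.0082] yaw 1.6665 tilt [ 0.0004 -0.0001] F [ 0.18 -0.33  0.57] op 54.1
shift [-0.0005  0.0001  0.0012] rv [ 0.02  0.01 -0.03]
```

Request:
{"method": "play_rows", "body": {"steps": "0 0 0 0 0 0 0.03; 0 0 0 0 0 0 0.03; 0 0 0 0 0 0 0.03; 0 0 -0.01 0 0 0 0.03; 0 0 -0.05 0 0 0 0.03; 0 0 -0.1 0 0 0 0.03; 0 0 -0.14 0 0 0 0.03;  0 0 -0.14 0 0 0 0.03"}}

```text
t: 5.55
eef_pos: [0.4394, -0.0736, 0.1518]
orientation: [2.108, 2.32, 0.007]
ft_force: [0.1, 0.5, -0.2]
opening: 0.327
```

```bash
python3 snap.py wrist w4; python3 -c "
from go import *
c,s=np.cos(.1975),np.sin(.1975)
for sg in(1,-1): tell((.5416+sg*.093*c,.1163+sg*.093*s,.15),.1975)"
```

```text
t 5.6 pos [ 0.4377 -0.0732  0.1497] yaw 1.6666 tilt [ 0.0038 -0.0008] F [-0.32 -0.52 -0.29] op 30.2
shift [0.1882 0.2141 0.0003] rv [ 0.22 -0.1  84.18]
t 5.6 pos [ 0.4377 -0.0732  0.1497] yaw 1.6666 tilt [ 0.0038 -0.0008] F [-0.32 -0.52 -0.29] op 30.2
shift [ 0.1693  0.029  -0.0004] rv [ 0.22 -0.1  84.18]
```

View pics/w4.png

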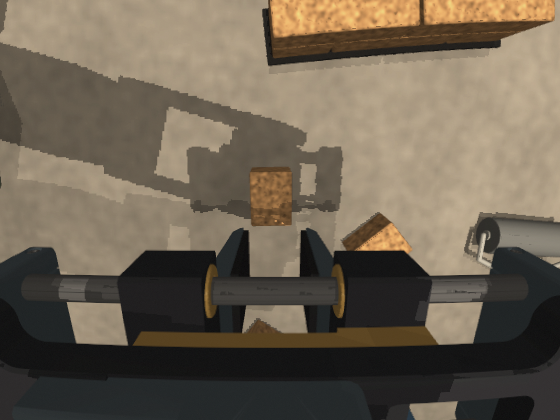

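```bash
python3 - <<'E'
from fitw import *
s,c,p=fitbox("w4",(.4374,-.0735,1.667),.059,.044,0,.04,vmin=30); print(s.round(4),round(c,1))
for z in(0,.1): 
  s,c,p=fitbox("w4",(.4374,-.0735,1.667),.059,.044,z,.04+z,vmin=30); print(s.round(4),round(c,1))
E
python3 snap.py side s4
python3 -c "
import cv2
im=cv2.imread('pics/s4.png'); cv2.imwrite('pics/s4z.png',cv2.resize(im[120:370,100:400],None,fx=2.4,fy=2.4,interpolation=cv2.INTER_CUBIC))"
```

```text
[ 0.437  -0.0733  1.6821] 61.2
[ 0.437  -0.0733  1.6821] 61.2
[ 0.4364 -0.0584  1.4067] 2715.4
```

View pics/s4z.png

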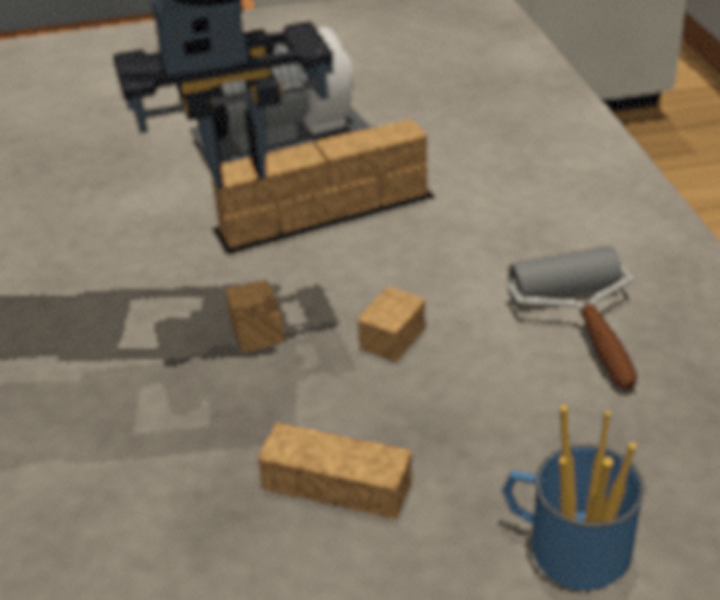

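Request:
{"method": "play_rows", "body": {"steps": "0 0 0 0 0 0 0.0912; 0 0 0 0 0 0 0.0912; 0 0 0 0 0 0 0.0912; 0 0 0.03 0 0 0 0.0912; 0 0 0.08 0 0 0 0.0912; 0 0 0.13 0 0 0 0.0912; 0 0 0.142 0 0 0 0.0912; 0 0 0.142 0 0 0 0.0912"}}

```text
t: 6.65
eef_pos: [0.4371, -0.0732, 0.0061]
orientation: [-2.112, -2.325, 0.001]
ft_force: [0.2, -0.3, 0.2]
opening: 1.0
```

Request:
{"method": "play_rows", "body": {"steps": "0 0 0 0 0 0 0; 0 0 0 0 0 0 0; 0 0 0 0 0 0 0; 0 0 0 0 0 0 0; 0 0 0 0 0 0 0; 0 0 0 0 0 0 0; 0 0 0 0 0 0 0"}}

```text
t: 7.52
eef_pos: [0.4369, -0.0731, 0.0061]
orientation: [2.113, 2.325, -0.0]
ft_force: [-0.5, 0.9, 2.3]
opening: 0.462
```

```bash
python3 snap.py wrist w5; python3 -c "
from go import *
tell((.4372,-.0736,.007),1.667)"
```

```text
t 7.58 pos [ 0.437  -0.0731  0.0062] yaw 1.6666 tilt [ 0.0001 -0.0001] F [-0.1   0.44  2.4 ] op 42.2
shift [-0.0005  0.0002 -0.0008] rv [ 0.01  0.01 -0.02]
```

View pics/w5.png

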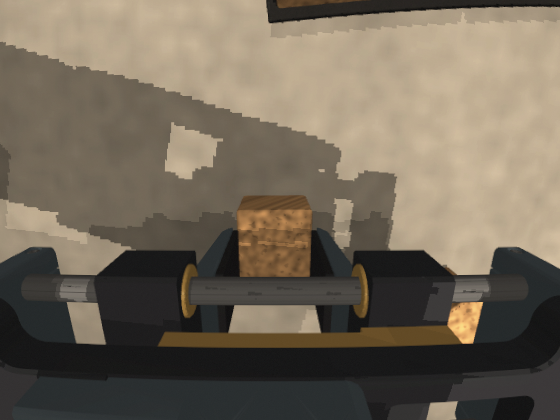

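Request:
{"method": "play_rows", "body": {"steps": "0 0 -0.01 0 0 0 0; 0 0 -0.04 0 0 0 0; 0 0 -0.08 0 0 0 0; 0 0 -0.12 0 0 0 0; 0 0 -0.144 0 0 0 0; 0 0 -0.144 0 0 0 0"}}

```text
t: 8.32
eef_pos: [0.4382, -0.0734, 0.1519]
orientation: [2.11, 2.322, 0.004]
ft_force: [-0.5, -0.3, -2.0]
opening: 0.462
```

```bash
python3 -c "
from go import *
c,s=np.cos(.1975),np.sin(.1975)
for sg in(-1,): tell((.5416+sg*.093*c,.1163+sg*.093*s,.15),.1975)"
```

```text
t 8.32 pos [ 0.4382 -0.0734  0.1519] yaw 1.6666 tilt [ 0.0048 -0.001 ] F [-0.48 -0.33 -2.02] op 42.1
shift [0.1695 0.0285 0.0018] rv [ 0.28 -0.13 84.17]
```

Request:
{"method": "play_rows", "body": {"steps": "0.021 0.004 0 0 0 10.5 0; 0.042 0.008 0 0 0 21 0; 0.063 0.012 0 0 0 31.5 0; 0.084 0.015 0 0 0 42 0; 0.106 0.019 0 0 0 52.5 0; 0.128 0.023 0 0 0 63 0; 0.149 0.027 0 0 0 73.5 0; 0.169 0.0297 0 0 0 84.2 0"}}

```text
t: 9.32
eef_pos: [0.4493, 0.0985, 0.1485]
orientation: [3.127, 0.3, -0.005]
ft_force: [0.8, 0.7, -0.3]
opening: 0.465
```

Request:
{"method": "play_rows", "body": {"steps": "0 0 0 0 0 0 0; 0 0 0.015 0 0 0 0; 0 0 0.03 0 0 0 0; 0 0 0.03 0 0 0 0"}}

```text
t: 9.82
eef_pos: [0.4487, 0.097, 0.1185]
orientation: [3.125, 0.312, -0.007]
ft_force: [0.7, 0.3, -0.2]
opening: 0.465
```

```bash
python3 snap.py wrist w6; python3 -c "
from go import *
c,s=np.cos(.1975),np.sin(.1975)
for sg in(-1,): tell((.5416+sg*.093*c,.1163+sg*.093*s,.092),.1975)"
```

```text
t 9.88 pos [0.4496 0.0973 0.1193] yaw 0.1983 tilt [-0.002  -0.0007] F [ 0.5   0.46 -0.12] op 42.7
shift [ 0.001  -0.0006  0.0273] rv [0.02 0.12 0.05]
```

View pics/w6.png

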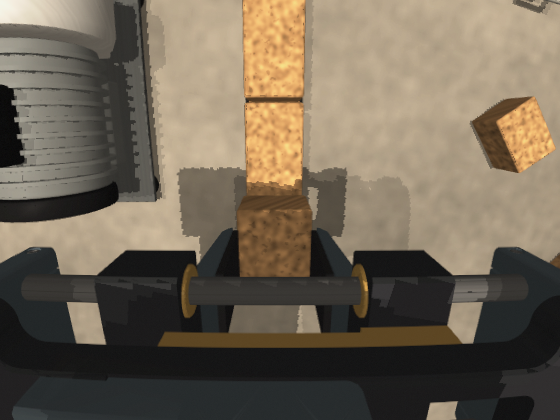

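```bash
python3 - <<'E'
from fitw import *
p=pickle.load(open("pics/w6.pkl","rb"))
im=cv2.imread("pics/w6.png"); hsv=cv2.cvtColor(im,cv2.COLOR_BGR2HSV)
g=im[...,2].astype(int)-im[...,0]  # R-B
pl=[];pr=[]
for r in range(5,165,10):
    row=cv2.GaussianBlur(g[r-2:r+3].mean(0).reshape(1,-1),(5,1),0)[0]; d=np.diff(row)
    L=225+np.argmax(d[225:262]); Rr=290+np.argmin(d[290:320]); pl.append((L+.5,r)); pr.append((Rr+.5,r))
A=unproj(p,pl,.085); B=unproj(p,pr,.085)
C=np.array([.5416,.1163]); th=.1975; ex=np.array([np.cos(th),np.sin(th)]); ey=np.array([-ex[1],ex[0]])
print("left y",((A[:,:2]-C)@ey*1e3).round(1)); print("right y",((B[:,:2]-C)@ey*1e3).round(1))
col=g[:,250:300].mean(1); r=90+np.argmin(col[90:110]); print(r,((unproj(p,[[274,r]],.085)[0,:2]-C)@ex*1e3).round(2))
overlay("w6","w6o",[box(C[0],C[1],th,.245,.044,.005,.085)]+[box(.4496,.0973,.1975,.059,.044,.113,.153)],p)
# held block from far top edge; TCP->block
E
```

```text
left y [21.7 21.8 21.9 21.3 21.4 21.5 21.6 21.8 21.9 21.3 21.4 21.6 21.7 21.1
 21.3 21.4]
right y [-21.1 -21.2 -21.3 -21.4 -20.9 -21.  -21.1 -21.3 -21.4 -20.8 -21.  -21.1
 -21.3 -21.5 -21.6 -21.8]
99 -0.15
```

View pics/w6o.png

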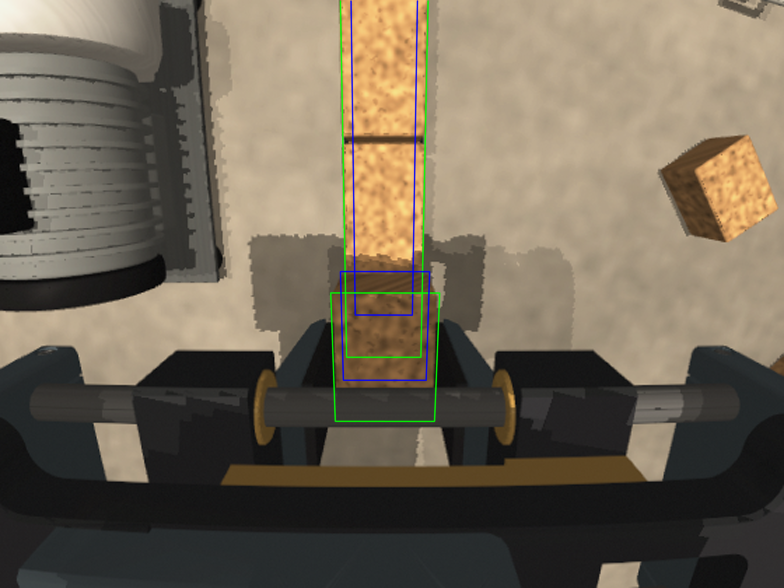

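Request:
{"method": "play_rows", "body": {"steps": "0.001 0 0.01 0 0 0 0; 0.001 0 0.018 0 0 0 0; 0.001 0 0.023 0 0 0 0; 0.001 0 0.026 0 0 0 0; 0.001 0 0.026 0 0 0 0; 0.001 0 0.027 0 0 0 0;0.001 0 0.027 0 0 0 0"}}

```text
t: 10.75
eef_pos: [0.4514, 0.0982, 0.0931]
orientation: [3.126, 0.309, 0.0]
ft_force: [0.2, -0.1, 0.2]
opening: 0.466
```

```bash
python3 -c "
from go import *
c,s=np.cos(.1975),np.sin(.1975)
for sg in(-1,): tell((.5416+sg*.093*c,.1163+sg*.093*s,.0912),.1975)"
```

```text
t 10.75 pos [0.4514 0.0982 0.0931] yaw 0.1971 tilt [ 0.0003 -0.    ] F [ 0.19 -0.15  0.2 ] op 42.5
shift [-0.001  -0.0001  0.0019] rv [ 0.01 -0.02 -0.02]
```

Request:
{"method": "play_rows", "body": {"steps": "-0.001 0 0.001 0 0 0 0; -0.001 0 0.0015 0 0 0 0; -0.001 0 0.002 0 0 0 0; -0.001 0 0.002 0 0 0 0"}}

```text
t: 11.25
eef_pos: [0.4503, 0.098, 0.0912]
orientation: [3.126, 0.309, 0.0]
ft_force: [-0.7, -0.7, 2.1]
opening: 0.462
```

```bash
python3 -c "
from go import *
c,s=np.cos(.1975),np.sin(.1975)
for sg in(-1,): tell((.5416+sg*.093*c,.1163+sg*.093*s,.0912),.1975)"
```

```text
t 11.25 pos [0.4503 0.098  0.0912] yaw 0.1971 tilt [ 0.     -0.0001] F [-0.73 -0.68  2.1 ] op 42.1
shift [ 0.0001 -0.0001 -0.    ] rv [ 0.   -0.   -0.02]
```

Request:
{"method": "play_rows", "body": {"steps": "0 0 0 0 0 0 0.055; 0 0 0 0 0 0 0.075; 0 0 0 0 0 0 0.075; 0 0 0 0 0 0 0.075; 0 0 -0.03 0 0 0 0.09; 0 0 -0.08 0 0 0 0.09; 0 0 -0.1 0 0 0 0.09; 0 0 -0.1 0 0 0 0.09"}}

```text
t: 12.25
eef_pos: [0.4514, 0.0982, 0.1924]
orientation: [-3.126, -0.309, -0.006]
ft_force: [-0.2, -0.5, -0.3]
opening: 0.988
```

```bash
python3 snap.py wrist w7; python3 - <<'E'
from fitw import *
s,c,p=fitbox("w7",(.4504,.0981,.1975),.059,.044,.085,.125,vmin=30); print(s.round(4),round(c,1))
overlay("w7","w7o",[box(.4504,.0981,.1975,.059,.044,.085,.125)],p)
from go import *
tell((.476,-.2966,.10),-.543)
E
```

```text
[0.4514 0.0985 0.2045] 368.3
t 12.3 pos [0.4502 0.098  0.1909] yaw 0.1971 tilt [ 0.0005 -0.    ] F [-0.03  0.27 -0.06] op 89.9
shift [-0.052  0.392  0.091] rv [-0.00e+00 -3.00e-02  4.24e+01]
```

View pics/w7o.png

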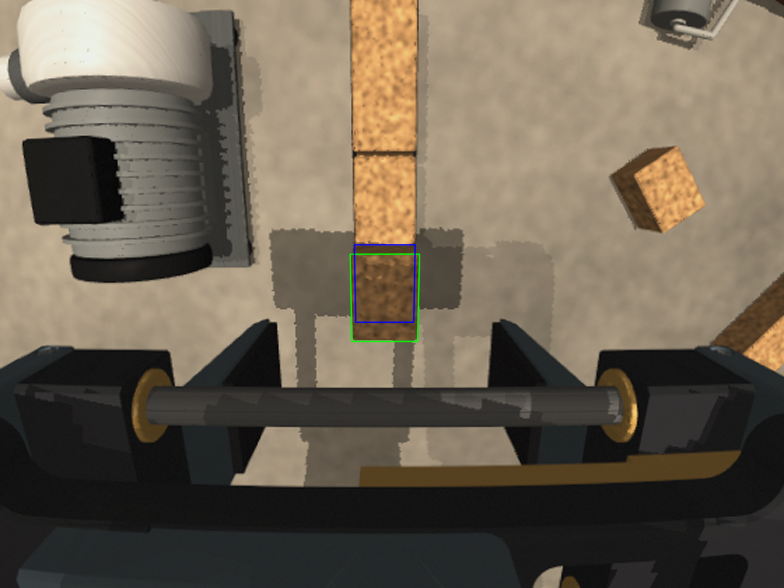

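Request:
{"method": "play_rows", "body": {"steps": "-0.006 0.049 0 0 0 5.3 0.0912; -0.013 0.098 0.01 0 0 10.6 0.0912; -0.02 0.147 0.025 0 0 15.9 0.0912; -0.026 0.196 0.04 0 0 21.2 0.0912; -0.033 0.245 0.055 0 0 26.5 0.0912; -0.04 0.294 0.07 0 0 31.8 0.0912; -0.046 0.343 0.085 0 0 37.1 0.0912; -0.052 0.392 0.091 0 0 42.4 0.0912"}}

```text
t: 13.3
eef_pos: [0.4743, -0.2972, 0.097]
orientation: [-3.023, 0.847, 0.008]
ft_force: [2.0, -0.3, -0.0]
opening: 0.998
```

Request:
{"method": "play_rows", "body": {"steps": "0 0 0 0 0 0 0.0912; 0 0 0.03 0 0 0 0.0912; 0 0 0.06 0 0 0 0.0912; 0 0 0.085 0 0 0 0.0912; 0 0 0.093 0 0 0 0.0912; 0 0 0.093 0 0 0 0.0912"}}

```text
t: 14.05
eef_pos: [0.4757, -0.2957, 0.0066]
orientation: [-3.026, 0.841, 0.002]
ft_force: [0.2, 0.2, -0.7]
opening: 0.999
```

```bash
python3 snap.py wrist w8; python3 -c "
from go import *
tell((.476,-.2967,.0065),-.543)"
```

```text
t 14.1 pos [ 0.4763 -0.2963  0.0074] yaw -0.5423 tilt [ 0.0003 -0.0002] F [-0.3   0.03 -0.37] op 91.2
shift [-0.0001  0.0005  0.0009] rv [-0.   -0.02  0.04]
```

View pics/w8.png

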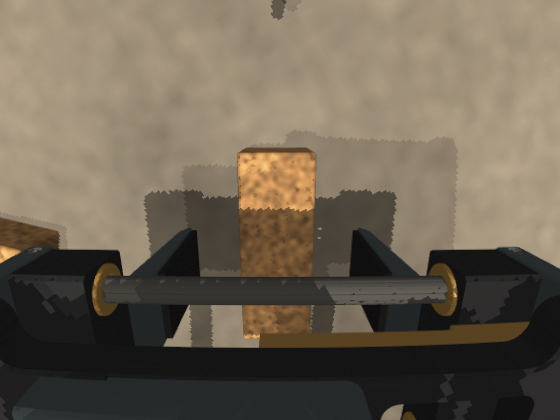

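Request:
{"method": "play_rows", "body": {"steps": "0 0 0 0 0 0 0; 0 0 0 0 0 0 0; 0 0 0 0 0 0 0; 0 0 0 0 0 0 0; 0 0 0 0 0 0 0; 0 0 0 0 0 0 0; 0 0 0 0 0 0 0"}}

```text
t: 14.98
eef_pos: [0.4764, -0.2968, 0.0074]
orientation: [3.026, -0.842, 0.001]
ft_force: [0.0, 0.4, 3.2]
opening: 0.261
```

```bash
python3 snap.py wrist w9; python3 - <<'E'
from fitw import *
from go import *
p=pickle.load(open("pics/w8.pkl","rb")); overlay("w8","w8o",[box(.476,-.2967,-.543,.121,.044,0,.04)],p)
p=pickle.load(open("pics/w9.pkl","rb")); overlay("w9","w9o",[box(.476,-.2967,-.543,.121,.044,0,.04)],p)
tell((.5416,.1163,.15),.1975)
a=cv2.imread("pics/w8o.png")[150:520,200:600];b=cv2.imread("pics/w9o.png")[150:520,200:600]
cv2.imwrite("pics/w89.png",np.hstack([a,b]))
E
```

```text
t 15.03 pos [ 0.4764 -0.2968  0.0074] yaw -0.543 tilt [ 0.0007 -0.0005] F [-0.15  0.3   4.1 ] op 19.9
shift [-0.1575 -0.3874 -0.1428] rv [ 2.000e-02 -5.000e-02 -4.243e+01]
```

View pics/w89.png

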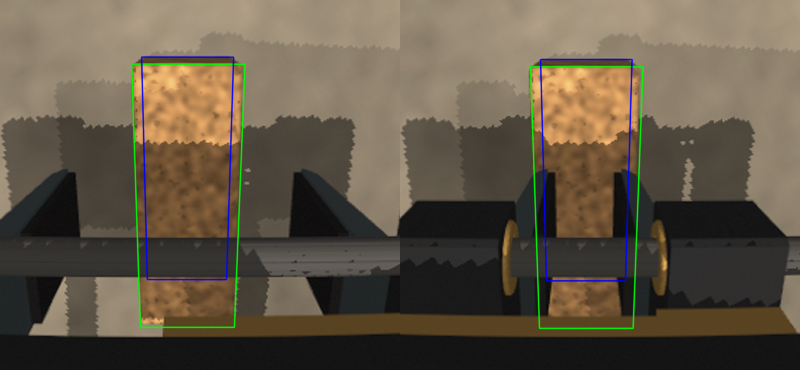

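Request:
{"method": "play_rows", "body": {"steps": "0 0 0 0 0 0 0.0912; 0 0 0 0 0 0 0.0912; 0 0 0 0 0 0 0.0912; 0 0 0 0 0 0 0.0912; 0 0 0.001 0 0 0 0.0912; 0 0 0.001 0 0 0 0.0912; 0 0 0.001 0 0 0 0.0912; 0 0 0.001 0 0 0 0.0912"}}

```text
t: 16.02
eef_pos: [0.476, -0.2966, 0.006]
orientation: [3.027, -0.842, -0.0]
ft_force: [-0.3, 0.6, -1.0]
opening: 0.995
```

```bash
python3 snap.py wrist w10; python3 snap.py side s10; python3 - <<'E'
from fitw import *
from go import *
p=pickle.load(open("pics/w10.pkl","rb")); overlay("w10","w10o",[box(.476,-.2967,-.543,.121,.044,0,.04)],p)
tell((.5416,.1163,.15),.1975)
im=cv2.imread('pics/s10.png'); cv2.imwrite('pics/s10z.png',cv2.resize(im[160:360,130:330],None,fx=3,fy=3,interpolation=cv2.INTER_CUBIC))
E
```

```text
t 16.12 pos [ 0.4761 -0.2967  0.0061] yaw -0.543 tilt [ 0.0001 -0.0001] F [0.15 0.04 1.33] op 91.3
shift [-0.1573 -0.3874 -0.144 ] rv [ 1.000e-02 -1.000e-02 -4.243e+01]
```

View pics/w10o.png

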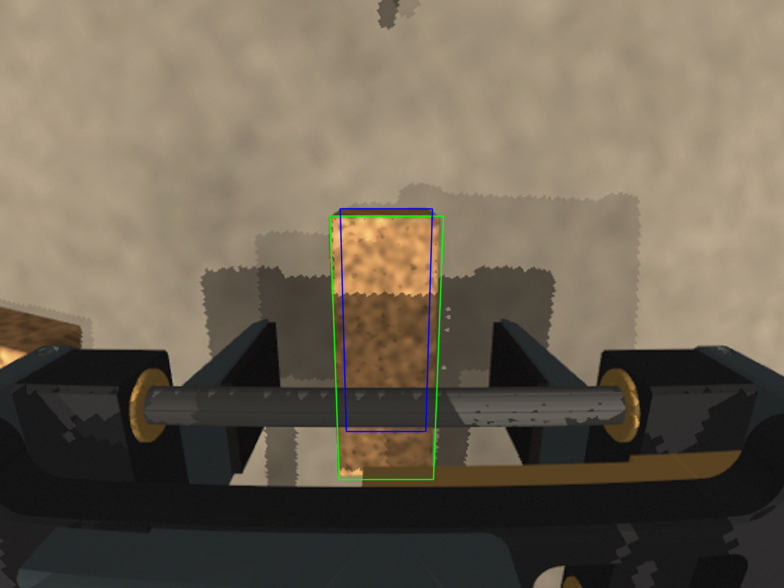

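View pics/s10z.png

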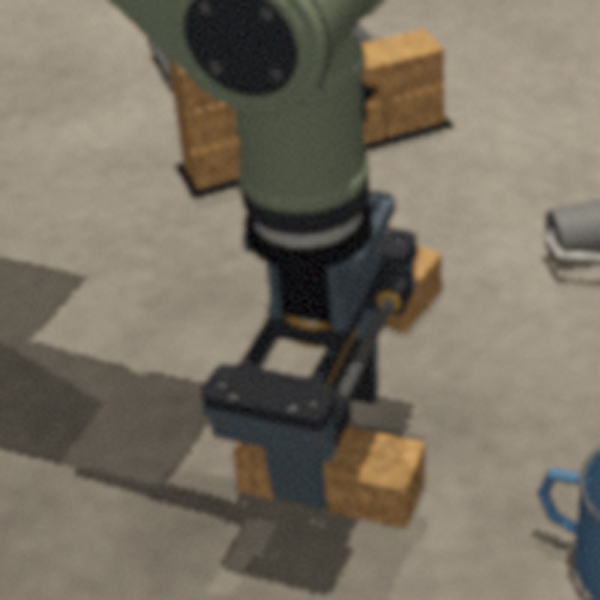

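Request:
{"method": "play_rows", "body": {"steps": "0 0 0 0 0 0 0.05; 0 0 0 0 0 0 0.05; 0 0 0 0 0 0 0.05; 0 0 0 0 0 0 0.05; 0 0 0 0 0 0 0.04; 0 0 0 0 0 0 0.04; 0 0 0 0 0 0 0.04"}}

```text
t: 17.0
eef_pos: [0.4761, -0.2967, 0.0061]
orientation: [3.026, -0.842, 0.0]
ft_force: [-0.4, 0.2, 0.3]
opening: 0.464
```

```bash
python3 -c "
from go import *
tell((.5416,.1163,.15),.1975)"
```

```text
t 17.0 pos [ 0.4761 -0.2967  0.0061] yaw -0.543 tilt [ 0.     -0.0001] F [-0.36  0.25  0.25] op 42.4
shift [-0.1572 -0.3874 -0.144 ] rv [ 1.000e-02 -0.000e+00 -4.242e+01]
```

Request:
{"method": "play_rows", "body": {"steps": "0 0 0 0 0 0 0.035; 0 0 0 0 0 0 0.03; 0 0 0 0 0 0 0.03"}}

```text
t: 17.38
eef_pos: [0.4761, -0.2967, 0.0061]
orientation: [3.026, -0.842, 0.0]
ft_force: [-0.1, -0.4, -0.3]
opening: 0.462
```

Request:
{"method": "play_rows", "body": {"steps": "0 0 -0.005 0 0 0 0.03; 0 0 -0.015 0 0 0 0.03; 0 0 -0.03 0 0 0 0.03; 0 0 -0.05 0 0 0 0.03; 0 0 -0.08 0 0 0 0.03; 0 0 -0.11 0 0 0 0.03; 0 0 -0.144 0 0 0 0.03; 0 0 -0.144 0 0 0 0.03"}}

```text
t: 18.38
eef_pos: [0.4779, -0.2978, 0.1538]
orientation: [3.024, -0.842, 0.012]
ft_force: [1.0, -0.5, -1.8]
opening: 0.463
```

```bash
python3 -c "
from go import *
tell((.5416,.1163,.15),.1975)"
```

```text
t 18.38 pos [ 0.4779 -0.2978  0.1538] yaw -0.543 tilt [ 0.0066 -0.0043] F [ 1.   -0.49 -1.77] op 42.2
shift [-0.1594 -0.3875  0.0024] rv [  0.18  -0.42 -42.42]
```

Request:
{"method": "play_rows", "body": {"steps": "-0.01 -0.025 0 0 0 -3 0.03; -0.03 -0.075 0 0 0 -8.5 0.03; -0.052 -0.13 0 0 0 -14.5 0.03; -0.075 -0.185 0 0 0 -20.5 0.03; -0.098 -0.24 0 0 0 -26.5 0.03; -0.12 -0.295 0 0 0 -32.5 0.03; -0.14 -0.345 0 0 0 -38 0.03; -0.152 -0.375 0 0 0 -41 0.03"}}

```text
t: 19.38
eef_pos: [0.5389, 0.1054, 0.149]
orientation: [-3.129, -0.277, 0.003]
ft_force: [0.6, -0.6, -1.9]
opening: 0.463
```

```bash
python3 -c "
from go import *
tell((.5416,.1163,.15),.1975)"
```

```text
t 19.38 pos [0.5389 0.1054 0.149 ] yaw 0.1767 tilt [-0.0018 -0.0001] F [ 0.64 -0.65 -1.94] op 42.3
shift [ 0.0046 -0.0103 -0.001 ] rv [-0.02  0.1  -1.19]
```

Request:
{"method": "play_rows", "body": {"steps": "0.0042 -0.0122 0 0 0 -1.3 0.03; 0.0042 -0.0122 0.01 0 0 -1.3 0.03; 0.0042 -0.0122 0.018 0 0 -1.3 0.03; 0.0042 -0.0122 0.018 0 0 -1.3 0.03"}}

```text
t: 19.88
eef_pos: [0.5408, 0.1143, 0.1308]
orientation: [3.126, 0.303, -0.004]
ft_force: [-0.4, -0.4, -1.6]
opening: 0.467
```

```bash
python3 snap.py wrist w11; python3 - <<'E'
from fitw import *
from go import *
s,c,R0=now()
p=pickle.load(open("pics/w11.pkl","rb")); z=c[2]-.0061; overlay("w11","w11o",[box(c[0],c[1],np.arctan2(R0[1,0],R0[0,0]),.121,.044,z,z+.04),box(.5416,.1163,.1975,.245,.044,.005,.085)],p)
tell((.5416,.1163,.0915),.1975)
E
```

```text
t 19.93 pos [0.5413 0.1145 0.1315] yaw 0.1935 tilt [-0.0012 -0.0005] F [-0.47 -0.23 -0.98] op 42.4
shift [ 0.0007 -0.0017  0.04  ] rv [ 0.02  0.07 -0.23]
```

View pics/w11o.png

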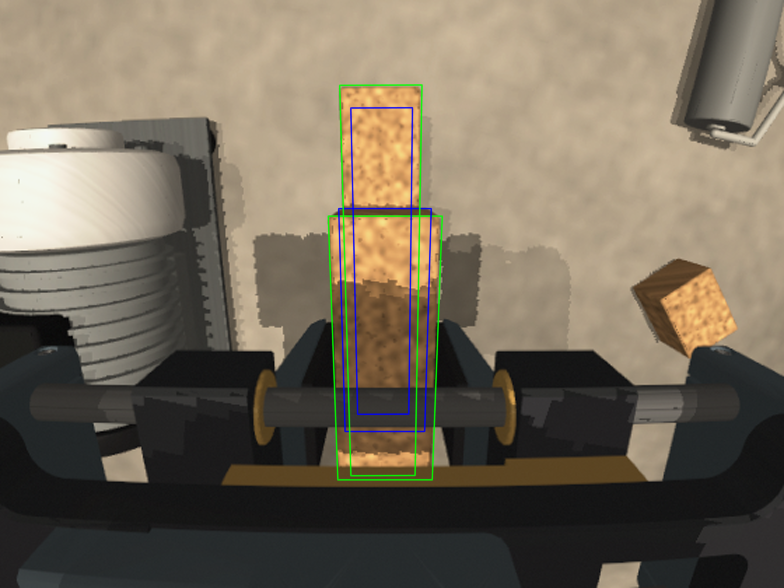

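Request:
{"method": "play_rows", "body": {"steps": "0.001 -0.0017 0.012 0 0 -0.2 0.03; 0.001 -0.0017 0.024 0 0 -0.2 0.03; 0.001 -0.0017 0.032 0 0 -0.2 0.03; 0.001 -0.0017 0.036 0 0 -0.2 0.03; 0.001 -0.0017 0.037 0 0 -0.2 0.03; 0.001 -0.0017 0.037 0 0 -0.2 0.03"}}

```text
t: 20.68
eef_pos: [0.5426, 0.1177, 0.0952]
orientation: [3.126, 0.312, 0.001]
ft_force: [0.6, 0.2, -0.3]
opening: 0.466
```

```bash
python3 -c "
from go import *
tell((.5416,.1163,.0912),.1975)"
```

```text
t 20.68 pos [0.5426 0.1177 0.0952] yaw 0.1989 tilt [0.0006 0.    ] F [ 0.63  0.23 -0.34] op 42.5
shift [-0.0013  0.0011  0.004 ] rv [ 0.01 -0.03  0.08]
```

Request:
{"method": "play_rows", "body": {"steps": "-0.0005 0.0012 0.001 0 0 0 0.03; -0.0005 0.0012 0.002 0 0 0 0.03; -0.0005 0.0012 0.003 0 0 0 0.03; -0.0005 0.0012 0.0035 0 0 0 0.03; -0.0005 0.0012 0.0035 0 0 0 0.03"}}

```text
t: 21.3
eef_pos: [0.5421, 0.1163, 0.0915]
orientation: [3.126, 0.312, -0.0]
ft_force: [-0.0, -0.4, -1.6]
opening: 0.467
```

```bash
python3 -c "
from go import *
tell((.5416,.1163,.0912),.1975)"
```

```text
t 21.3 pos [0.5421 0.1163 0.0915] yaw 0.1988 tilt [-0.0001 -0.0001] F [-0.03 -0.37 -1.65] op 42.6
shift [-0.0005 -0.0001  0.0003] rv [0.01 0.   0.07]
```

Request:
{"method": "play_rows", "body": {"steps": "0 0 0.0006 0 0 0 0.03; 0 0 0.0008 0 0 0 0.03; 0 0 0.0008 0 0 0 0.03"}}

```text
t: 21.68
eef_pos: [0.5422, 0.1163, 0.0911]
orientation: [3.126, 0.312, 0.001]
ft_force: [-1.1, 0.3, 0.8]
opening: 0.464
```

Contact; release, rise and look.

Request:
{"method": "play_rows", "body": {"steps": "0 0 0 0 0 0 0.055; 0 0 0 0 0 0 0.075; 0 0 0 0 0 0 0.075; 0 0 0 0 0 0 0.075; 0 0 -0.03 0 0 0 0.09; 0 0 -0.08 0 0 0 0.09; 0 0 -0.1 0 0 0 0.09; 0 0 -0.1 0 0 0 0.09"}}

```text
t: 22.68
eef_pos: [0.5432, 0.1165, 0.1924]
orientation: [-3.126, -0.312, -0.006]
ft_force: [-0.1, 0.8, -0.7]
opening: 0.987
```

```bash
python3 snap.py wrist w12; python3 - <<'E'
from fitw import *
from go import *
p=pickle.load(open("pics/w12.pkl","rb")); overlay("w12","w12o",[box(.5416,.1163,.1975,.121,.044,.085,.125),box(.5416,.1163,.1975,.245,.044,.005,.085)],p)
s,c,_=fitbox("w12",(.5653,-.1225,.81),.059,.044,0,.04,vmin=30); print(s.round(4),c)
tell((.5654,-.1224,.1),.81)
E
```

```text
[ 0.5655 -0.1222  0.8402] 116.12549019607843
t 22.73 pos [0.5421 0.1163 0.1907] yaw 0.1988 tilt [0.0005 0.    ] F [-0.62  0.02 -0.74] op 89.8
shift [-0.0243  0.2386  0.0907] rv [ 1.000e-02 -3.000e-02 -3.502e+01]
```

View pics/w12o.png

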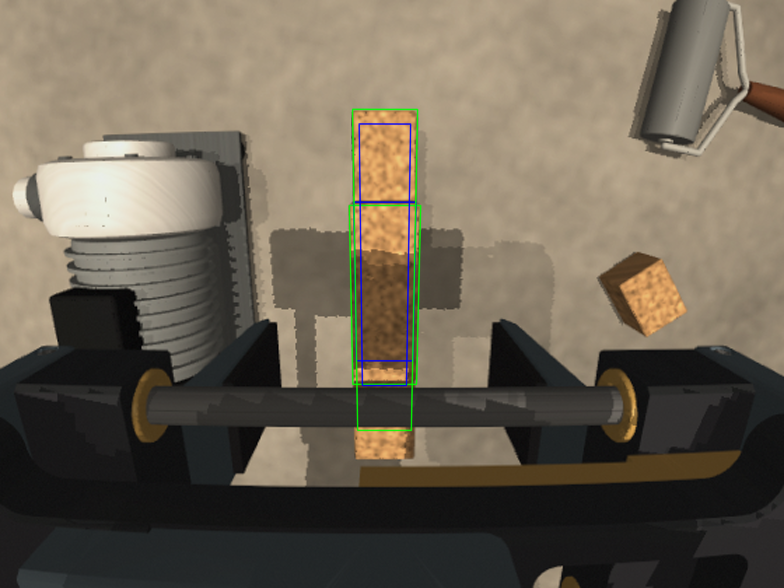

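Request:
{"method": "play_rows", "body": {"steps": "-0.005 0.048 0 0 0 -7 0.0912; -0.01 0.096 0.01 0 0 -14 0.0912; -0.015 0.144 0.03 0 0 -21 0.0912; -0.02 0.192 0.06 0 0 -28 0.0912; -0.024 0.238 0.09 0 0 -35 0.0912; -0.024 0.238 0.091 0 0 -35 0.0912; -0.024 0.238 0.091 0 0 -35 0.0912"}}

```text
t: 23.6
eef_pos: [0.5648, -0.1213, 0.0986]
orientation: [-2.887, -1.235, 0.003]
ft_force: [0.3, 0.6, 0.7]
opening: 0.999
```

```bash
python3 snap.py wrist w13; python3 - <<'E'
from fitw import *
from go import *
s,c,p=fitbox("w13",(.5653,-.1225,.81),.059,.044,0,.04,vmin=30); print(s.round(4),c)
overlay("w13","w13o",[box(*s,.059,.044,0,.04)],p)
tell((s[0],s[1],.006),s[2])
E
```

```text
[ 0.5659 -0.1218  0.7947] 117.29803921568626
t 23.65 pos [ 0.5654 -0.1209  0.0995] yaw 0.8096 tilt [-0.0007  0.0005] F [0.74 0.9  0.84] op 91.5
shift [-0.0003  0.001   0.0935] rv [-0.05  0.01  0.85]
```

View pics/w13o.png

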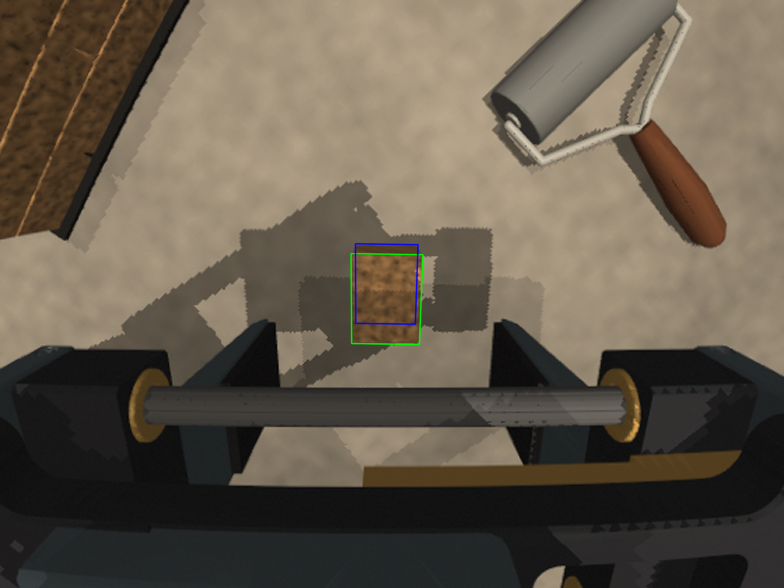

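Request:
{"method": "play_rows", "body": {"steps": "0 0.001 0.03 0 0 0.3 0.0912; 0 0.001 0.06 0 0 0.3 0.0912; 0 0.001 0.085 0 0 0.3 0.0912; 0 0.001 0.093 0 0 0.3 0.0912; 0 0.001 0.094 0 0 0.3 0.07; 0 0.001 0.094 0 0 0.3 0.05; 0 0.001 0.094 0 0 0.3 0.05; 0 0.001 0.094 0 0 0.3 0.05"}}

```text
t: 24.65
eef_pos: [0.5667, -0.1226, 0.0063]
orientation: [2.89, 1.229, 0.001]
ft_force: [0.1, 0.5, -0.1]
opening: 0.595
```

Request:
{"method": "play_rows", "body": {"steps": "0 0 0 0 0 0 0.05; 0 0 0 0 0 0 0.045; 0 0 0 0 0 0 0.04; 0 0 0 0 0 0 0.04; 0 0 0 0 0 0 0.035; 0 0 0 0 0 0 0.03; 0 0 0 0 0 0 0.03"}}

```text
t: 25.52
eef_pos: [0.5662, -0.1224, 0.0057]
orientation: [-2.891, -1.23, 0.0]
ft_force: [-1.2, 0.2, 1.0]
opening: 0.471
```

```bash
python3 - <<'E'
from go import *
c,s=np.cos(.1975),np.sin(.1975)
tell((.5416+.093*c,.1163+.093*s,.15),.1975)
E
```

```text
t 25.52 pos [ 0.5662 -0.1224  0.0057] yaw 0.8045 tilt [-0.0002 -0.0001] F [-1.2   0.16  1.03] op 42.9
shift [ 0.2313 -0.1302 -0.1443] rv [-0.000e+00  1.000e-02  3.478e+01]
```

Request:
{"method": "play_rows", "body": {"steps": "0 0 -0.005 0 0 0 0.03; 0 0 -0.015 0 0 0 0.03; 0 0 -0.03 0 0 0 0.03; 0 0 -0.05 0 0 0 0.03; 0 0 -0.08 0 0 0 0.03; 0 0 -0.11 0 0 0 0.03; 0 0 -0.135 0 0 0 0.03; 0 0 -0.144 0 0 0 0.03"}}

```text
t: 26.52
eef_pos: [0.5674, -0.1227, 0.1524]
orientation: [2.888, 1.229, 0.006]
ft_force: [0.4, 1.0, -1.2]
opening: 0.467
```

Request:
{"method": "play_rows", "body": {"steps": "0.015 -0.008 0 0 0 2 0.03; 0.05 -0.028 0 0 0 8 0.03; 0.09 -0.05 0 0 0 14 0.03; 0.13 -0.073 0 0 0 20 0.03; 0.17 -0.096 0 0 0 26 0.03; 0.205 -0.115 0 0 0 31 0.03; 0.225 -0.1265 0 0 0 34 0.03; 0.2313 -0.1302 0 0 0 34.8 0.03"}}

```text
t: 27.52
eef_pos: [0.6326, 0.1357, 0.149]
orientation: [3.126, 0.312, -0.002]
ft_force: [-0.2, -0.1, -0.4]
opening: 0.47
```

Request:
{"method": "play_rows", "body": {"steps": "0 0 0 0 0 0 0.03; 0 0 0.01 0 0 0 0.03; 0 0 0.018 0 0 0 0.03; 0 0 0.018 0 0 0 0.03"}}

```text
t: 28.02
eef_pos: [0.6321, 0.1337, 0.1305]
orientation: [3.126, 0.308, -0.004]
ft_force: [-0.3, 0.6, -0.2]
opening: 0.471
```

```bash
python3 snap.py wrist w14; python3 - <<'E'
from fitw import *
from go import *
s,c,R0=now()
cc,ss=np.cos(.1975),np.sin(.1975)
p=pickle.load(open("pics/w14.pkl","rb")); z=c[2]-.0057; overlay("w14","w14o",[box(c[0],c[1],np.arctan2(R0[1,0],R0[0,0]),.059,.044,z,z+.04),box(.5416,.1163,.1975,.245,.044,.005,.085)],p)
tell((.5416+.093*cc,.1163+.093*ss,.0907),.1975)
E
```

```text
t 28.07 pos [0.6325 0.1339 0.1311] yaw 0.1965 tilt [-0.0012 -0.0004] F [ 0.35  0.42 -0.37] op 42.9
shift [ 0.0004 -0.0006  0.0404] rv [ 0.01  0.07 -0.06]
```

View pics/w14o.png

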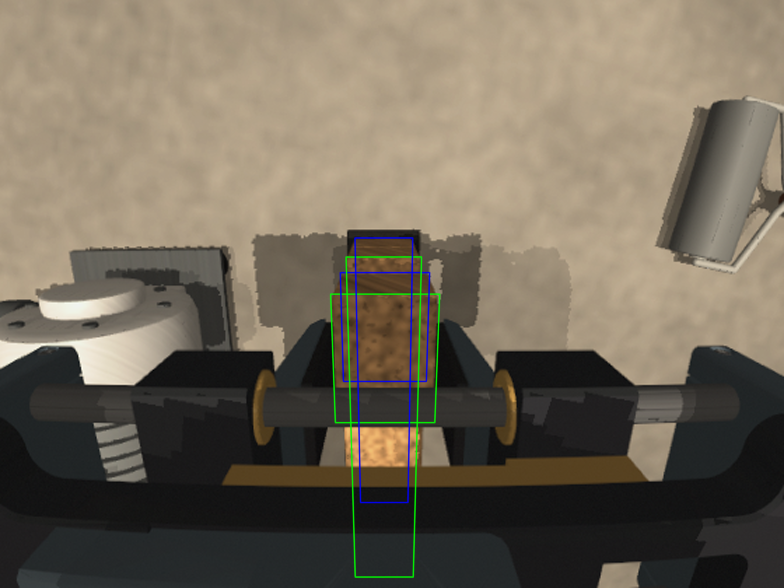

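Request:
{"method": "play_rows", "body": {"steps": "0.001 -0.0003 0.012 0 0 0 0.03; 0.001 -0.0003 0.024 0 0 0 0.03; 0.001 -0.0003 0.032 0 0 0 0.03; 0.001 -0.0003 0.037 0 0 0 0.03; 0.001 -0.0003 0.037 0 0 0 0.03; 0.001 -0.0003 0.038 0 0 0 0.03; 0.001 -0.0003 0.038 0 0 0 0.03"}}

```text
t: 28.95
eef_pos: [0.634, 0.135, 0.0941]
orientation: [3.126, 0.309, 0.001]
ft_force: [-0.3, 0.5, -0.8]
opening: 0.467
```

```bash
python3 -c "
from go import *
c,s=np.cos(.1975),np.sin(.1975)
tell((.5416+.0935*c,.1163+.0935*s,.0907),.1975)"
```

```text
t 28.95 pos [0.634  0.135  0.0941] yaw 0.197 tilt [0.0007 0.0001] F [-0.3   0.47 -0.8 ] op 42.6
shift [-0.0008  0.0002  0.0034] rv [ 0.   -0.04 -0.03]
```

Request:
{"method": "play_rows", "body": {"steps": "-0.0008 0 0.001 0 0 0 0.03; -0.0008 0 0.002 0 0 0 0.03; -0.0008 0 0.003 0 0 0 0.03; -0.0008 0 0.0035 0 0 0 0.03; -0.0008 0 0.0035 0 0 0 0.03"}}

```text
t: 29.58
eef_pos: [0.6331, 0.1348, 0.0907]
orientation: [3.126, 0.309, 0.001]
ft_force: [-0.9, -0.4, 3.8]
opening: 0.47
```

Contact (3.8 N). Release, rise, and back off to look.

Request:
{"method": "play_rows", "body": {"steps": "0 0 0 0 0 0 0.055; 0 0 0 0 0 0 0.075; 0 0 0 0 0 0 0.075; 0 0 0 0 0 0 0.075; 0 0 -0.03 0 0 0 0.09; 0 0 -0.08 0 0 0 0.09; 0 0 -0.1 0 0 0 0.09; 0 0 -0.13 0 0 0 0.09"}}

```text
t: 30.58
eef_pos: [0.6327, 0.1347, 0.2207]
orientation: [3.126, 0.309, -0.002]
ft_force: [0.6, -0.1, -0.3]
opening: 0.991
```

Request:
{"method": "play_rows", "body": {"steps": "-0.04 0 -0.02 0 0 0 0.09; -0.09 0 -0.05 0 0 0 0.09; -0.14 0 -0.08 0 0 0 0.09; -0.17 0 -0.1 0 0 0 0.09; -0.17 0 -0.1 0 0 0 0.09; -0.17 0 -0.1 0 0 0 0.09"}}

```text
t: 31.32
eef_pos: [0.4668, 0.1016, 0.3196]
orientation: [3.126, 0.309, -0.0]
ft_force: [1.1, 0.4, 0.6]
opening: 0.987
```

```bash
python3 snap.py wrist w15; python3 - <<'E'
from fitw import *
from go import *
p=pickle.load(open("pics/w15.pkl","rb")); cc,ss=np.cos(.1975),np.sin(.1975)
W=lambda x,L:box(.5416+x*cc,.1163+x*ss,.1975,L,.044,.085,.125)
overlay("w15","w15o",[W(0,.121),W(.093,.059),W(-.093,.059)],p)
cv2.imwrite("pics/w15z.png",cv2.resize(cv2.imread("pics/w15.png")[0:240,200:350],None,fx=2.5,fy=2.5,interpolation=cv2.INTER_CUBIC))
tell((.3,-.2,.3),0)
E
```

```text
t 31.38 pos [0.4669 0.1016 0.3191] yaw 0.197 tilt [-0.0015 -0.0004] F [ 0.2  -0.31 -0.15] op 89.9
shift [-0.2226  0.2631  0.0194] rv [1.000e-02 9.000e-02 1.129e+01]
```

View pics/w15o.png

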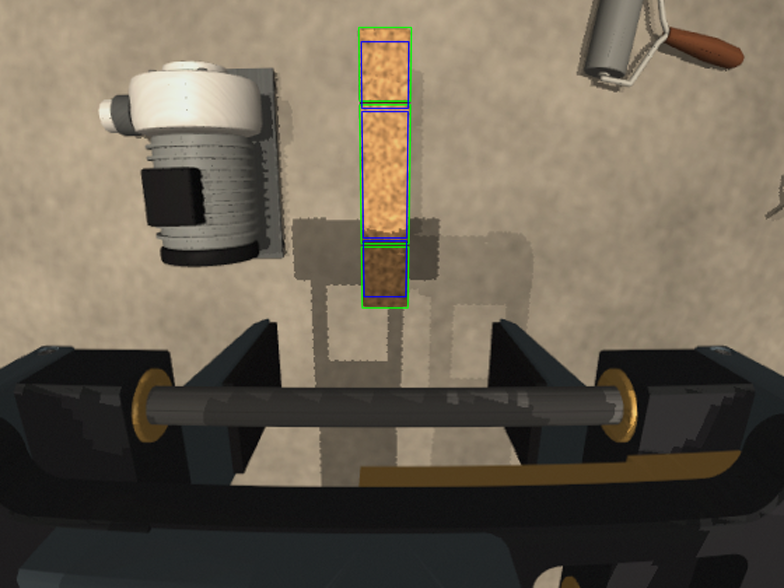

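View pics/w15z.png

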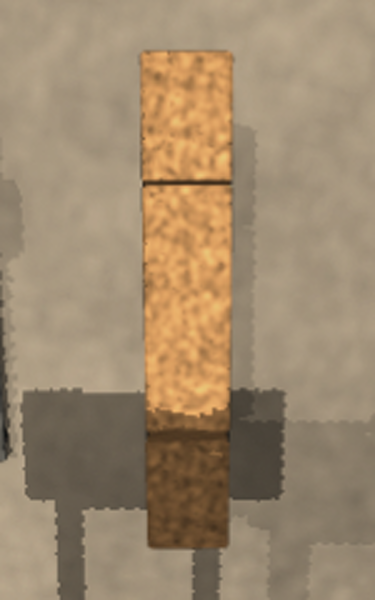

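Request:
{"method": "play_rows", "body": {"steps": "-0.04 0.05 0 0 0 0 0.09; -0.08 0.1 0 0 0 0 0.09; -0.12 0.15 0 0 0 0 0.09; -0.12 0.15 0 0 0 0 0.09; -0.12 0.15 0 0 0 0 0.09"}}

```text
t: 32.0
eef_pos: [0.3787, -0.0691, 0.3195]
orientation: [-3.126, -0.307, 0.002]
ft_force: [-0.5, 0.5, -0.4]
opening: 0.988
```

```bash
python3 snap.py side s20; python3 snap.py top t20; python3 - <<'E'
import cv2,numpy as np,pickle
from fitw import *
a=cv2.imread("pics/s20.png");b=cv2.imread("pics/t20.png")
A=cv2.resize(a[140:240,150:300],None,fx=4,fy=4,interpolation=cv2.INTER_CUBIC);B=cv2.resize(b[185:305,180:260],None,fx=4,fy=4,interpolation=cv2.INTER_CUBIC)
c=np.zeros((480,600,3),np.uint8); c[:400]=A; 
cv2.imwrite("pics/sz20.png",A);cv2.imwrite("pics/tz20.png",B)
d=cv2.absdiff(cv2.imread("pics/s0.png") if 0 else cv2.imread("pics/side0.png"),a); print("mug/roller side diff",d[220:365,305:375].mean())
e=cv2.absdiff(cv2.imread("pics/top0.png"),b); print("top roller",e[140:195,280:352].mean(),"mug",e[180:222,385:432].mean())
E
```

```text
mug/roller side diff 2.654154351395731
top roller 5.704292929292929 mug 4.706518068220196
```

View pics/sz20.png

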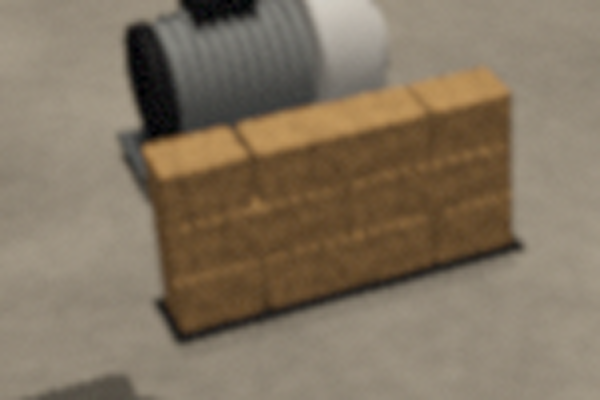

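View pics/tz20.png

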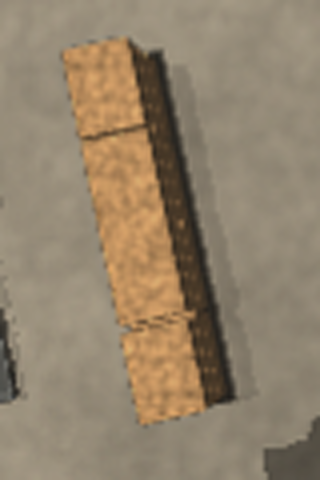

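```bash
python3 - <<'E'
import cv2,numpy as np
from cell import manip
a=cv2.cvtColor(cv2.imread("pics/top0.png"),6).astype(np.float32);b=cv2.cvtColor(cv2.imread("pics/t20.png"),6).astype(np.float32)
for r in [(140,195,280,352),(180,222,385,432)]:
    s=np.s_[r[0]:r[1],r[2]:r[3]]; print(cv2.phaseCorrelate(a[s].copy(),b[s].copy()))
print(manip.sign_off())
E
```

```text
((-0.004821250563274759, -0.005567867334612231), 0.9956957522365782)
((-0.0023939619224897513, 0.5020406178904864), 0.9999994566043218)
the job is handed in; nothing more can be done
None
```

The third course is laid: the long block is centred over the joint with a half block at each end. I set each block down until the wrist force showed contact (about 1 to 4 N), then released it and moved the arm clear. I handed the job in after about 32 s; no verdict was reported.

- **Placement:** The last wrist picture, with the target outlines drawn over it, showed all three blocks within about 1 mm of where they belong. Joints looked about 2 to 3 mm wide. The side and top pictures showed the faces and ends flush and the blocks flat.
- **Mug and roller:** Comparing the first and last top pictures, the roller showed no shift. The mug's image shifted by 0.5 px, roughly 1.3 mm. I put that down to the measurement, since the arm never went near the mug.
- **Pump:** The gripper stayed clear of it throughout.

**Failed grasps:** The first close on one half block and on the long block did not hold. The fingers shut past the block's width and left it where it was. The half block held on a plain retry and the long block when I closed in steps, both about 1 to 2 mm lower. I don't know why the first closes failed.

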